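# Feed the shelf-pin drilling jig one hole forward and lock it

### The job

Feed the drilling jig on by one hole: with the fingertips, push its hand wheel clockwise (seen from above) by the upright handle through exactly one full turn, so that the handle stops where it began. Then push the lock lever across to its other stop. Only push, do not grip the handle or the lever, and leave the loose things on the bench alone.

Things in the scene. Friction and masses are not known exactly. Their poses are not given: they have to be found in the camera images.
- jig: shelf-pin drilling jig, fixed to the bench: an aluminium base plate 300 x 600 x 12 mm with a 40 mm high rail along its far edge (the rail's near face 142 mm beyond the wheel axis, carriage on it up to 94 mm above the bench). Origin on the bench surface right under the wheel's axis; x points across the plate to the rail (roughly away from the robot), y along the rail to the left, z up. Its yaw varies by up to 0.2 rad.
- wheel_axis (a point): point on the upright axis of the hand wheel, at the height of the top of the rim, 85 mm above the bench. The wheel is dark steel, lies level, 166 mm over the rim, with three spokes and a flat hub 48 mm across whose top is 88 mm above the bench.
- handle: the upright black handle on the wheel: a post 24 mm across that stands on the rim 70 mm from the wheel axis and goes round with it (it also spins loosely on its own pin, so its own yaw means nothing). It runs from 86 to 141 mm above the bench; its origin is the centre of its foot, 86 mm above the bench. It starts at any angle round the wheel.
- wheel (a joint): angle of the hand wheel in rad: 0 at the start, grows as it is turned clockwise seen from above; one full turn is 6.283. It turns freely on from -1.5 to 12 with steady friction (about 3 N at the handle), has no catch and stays where it is left. It drives the carriage 32 mm to the left per turn.
- lock_axis (a point): point on the upright axis of the lock lever, 72 mm above the bench. The lever is a dark steel bar on a steel post on the jig plate, 235 mm from the wheel axis along the plate, either on the left or on the right of the wheel (a brass oil cup on a like foot stands on the other side).
- lock_knob: the upright black knob at the end of the lock lever: 22 mm across, 70 mm from the lever's axis, from 76 to 128 mm above the bench, spinning loosely on its own pin; its origin is the centre of its foot. The lever points towards the robot and swings level.
- lock (a joint): angle of the lock lever in rad, 0 to 1.2 between its two stops: at 0 (open) it leans 0.6 rad to the left of the jig's straight-towards-the-robot direction, at 1.2 (locked) 0.6 rad to the right; it grows counter-clockwise seen from above, so the knob is pushed from left to right. It starts open, within 0.15 of 0. Friction about 2 N at the knob; it stays where it is left.
- drill: yellow and black cordless drill standing on its battery, 0.21 m tall, loose; origin at the middle of its underside. On the left of the bench.
- offcut: loose wooden offcut 65 x 40 x 19 mm, on the bench in front of the jig; origin at the middle of its underside
- pin_cup: loose grey plastic cup, 64 mm across, 50 mm tall, on the bench in front of the jig; origin at the middle of its underside
- stop_collar: loose steel ring, 28 mm across, 14 mm tall, on the jig's plate between wheel and rail; origin at the middle of its underside
- tape: loose roll of yellow tape lying flat, 100 mm across, 24 mm tall, on the right of the bench; origin at the middle of its underside
- glue: loose white glue bottle, 64 mm across, 190 mm tall, on the right of the bench; origin at the middle of its underside
- screwdriver: loose screwdriver lying on the left of the bench, nearer the robot than the jig; origin at the middle of its underside

How it is judged (in metres and radians):
On the way, in this order (a step that is already met when the one before it is completed fails the run):
1. the wheel has been pushed clockwise through one turn (within 14 degrees) and stands still, the lock lever still open (value of joint wheel between 6.033 and 6.533 rad and velocity of joint wheel between -0.15 and 0.15 rad/s and value of joint lock below 0.4 rad), for 0.2 s.
2. the lock lever has been pushed over to its other stop (within 10 degrees) (value of joint lock above 1.03 rad), for 0.1 s.
At the end, for the whole second after the job is handed in: The wheel rests one full turn clockwise from its start, within 14 degrees either way; the lock lever is at its locked stop, within 10 degrees; every loose thing is within 30 mm of where it started (value of joint wheel between 6.033 and 6.533 rad and value of joint lock above 1.03 rad and velocity of joint wheel between -0.05 and 0.05 rad/s and distance of each of drill, offcut, pin_cup, stop_collar, tape, glue, screwdriver from where it was at the start of the episode below 0.03 m); the robot touches nothing.
It fails at once if a loose thing on the bench is shifted by more than 30 mm or lifted (distance of any of drill, offcut, pin_cup, stop_collar, tape, glue, screwdriver from where it was at the start of the episode above 0.03 m).
It fails at once if the lock lever is locked before the turn is made (value of joint lock above 0.8 rad and value of joint wheel below 6 rad).
It fails at once if the handle or the knob is gripped or shoved hard (over 35 N from the fingers) (contact force between the fingers and handle above 35 N or contact force between the fingers and lock_knob above 35 N).
It also fails if it takes over 64 s, if anything falls off the work surface, if the arm or the gripper's body presses on something with over 40 N, if the wrist force passes 120 N, or if a joint passes its speed limit or range.

### The arm

A 6-joint arm with a two-finger parallel gripper is mounted at the origin on the work surface. World frame = base frame: x ahead of the robot, y to its left, z up, the work surface at z = 0. Lengths are in m, angles in degrees, forces in N, time in s.
With the tool pointing down it reaches from about 0.375 to 0.925 m from the base axis. Payload 5.7 kg.
Tool frame: the origin (TCP) lies at the very end of the fingers, on their centre line; the grasp point (between the pads) lies 19 mm behind it; z points along the fingers, y is the line along which they close (so a half turn about z gives the same grasp; the last joint's range is limited). The gripper opens to 85 mm and grips with 20 to 120 N. Pads are 22 mm wide; open, the fingers measure 114 mm over their backs; the gripper's body (76 mm by 85 mm) begins 54 mm behind the grasp point. The pads swing forward as they close: fully open they stand 13 mm farther back than shut.
Start: joints at [69.093, 20.558, 86.54, -0, 72.909, -6.595], TCP at [0.148, 0.581, 0.231] pointing down, gripper open.
Joint ranges: [-170.27, 170.27], [-57.76, 135], [12.27, 136.19], [-55.21, 235.2], [11.17, 155.16], [-170.74, 170.74]. Speed limits (degrees/s): [136.94, 136.94, 180, 180, 180, 180].

### API

Orientations are given as a 3x3 rotation matrix whose columns are the frame's x, y, z axes.
In Python, from cell import sense, grab_frame, arm gives the robot as it stands.
- The arm moves only by the shell command python3 -m creep 'ROWS' [FORCE]. ROWS is text: rows parted by semicolons, each of 7 numbers parted by spaces: the closure in counts, from 0 (fully open) to 255 (shut), then the shift along the world's x, y, z as a fraction of full scale, then the turn, a rotation vector about the world's x, y, z as a fraction of full scale. In form: gripper dx dy dz wx wy wz; .... A call has 1 to 8 rows; each row is the pose to reach, as a shift and turn from the pose commanded when the call began, turning the shorter way round; what a row does not reach only later rows make up. Full scale, the value 1, is 0.2 m for a shift and 180 degrees for a turn. A row lasts 1/10 s, in which the tool goes at most 50 mm and 8.59 degrees, less where a joint would pass 70% of its speed; a pose out of reach is approached as far as the arm can. A call with a number of a shift or a turn outside -1 to 1 is refused whole. A call with a gripper value outside its range is refused whole. The fingers move at their own pace and stop on an object; FORCE is the grip in N (left out, the last holds). Time passes only in rows, so rows that repeat a pose let the fingers close. It gives the time, the measured TCP pose, the force, the opening and the grip force at its end, in the units of the state.
- sense(): the state, without advancing time (a new reading comes with each control period).
- grab_frame(name): name is "scene" or "side" or "wrist"; returns a dict with "img" (420x560x3 uint8, blue, green, red), "K" (3x3 intrinsics, pixels), "R" (3x3) and "t" (3): a world point X has camera coordinates R X + t. Camera axes: x right, y down, z forward; pixel columns grow to the right and rows downward; lengths in m; the calibration is good to about 2 mm. A picture is of the moment at which its call begins. There is no depth.
- arm.job_done(): hands the job in; it is judged then, once.
The state is a dict: "clock": time; "joints": joint angles; "joint_velocities": joint speeds; "joint_torque": joint torques, N m; "ee_pos": TCP position; "eef_rot": TCP orientation; "wrist_force": force on the tool from outside, world axes, zero at the start; "wrist_torque": the same for the moment, N m; "grip_width": opening from 0.0 (shut) to 1.0 (fully open); "gripper_force": force on a finger pad.
Only numpy, scipy, OpenCV 4.12 (cv2) and the standard library are available. Lean on these libraries where they do the work, as an engineer would, in place of code of your own. Each camera call takes 0.05 s, during which the arm holds its last target. There are 200 camera calls.

## Working session

There is one attempt and no reset: what is moved stays moved. The work goes in short steps, Python scripts to look and compute and a shell command to move; the robot and the scene stay as the last step left them, time stands still between calls to the robot, and variables do not carry over. Pictures are saved under pics/ and viewed, at most 10 in all, crops included, and the job is handed in when it is done.

```bash
mkdir -p pics; ls; python3 - <<'E'
from cell import sense, grab_frame, arm
import cv2,numpy as np
s=sense(); print(s['clock'],s['ee_pos'],s['eef_rot'],s['grip_width'])
for n in ['scene','side']:
    f=grab_frame(n); cv2.imwrite(f'pics/{n}0.png',f['img']); np.savez(f'{n}.npz',**f); print(n,-np.array(f['R']).T@f['t'])
E
```

```text
pics
0.0 [0.14808326 0.58074376 0.23043812] [[-9.68963494e-01  2.47202948e-01 -6.71047191e-04]
 [ 2.47203757e-01  9.68961982e-01 -1.72615013e-03]
 [ 2.23509815e-04 -1.83846185e-03 -9.99998285e-01]] 1.0000751939900558
scene [0.83186804 0.59837582 1.10604896]
side [-0.36400884 -0.80475028  1.52948843]
```

View pics/scene0.png

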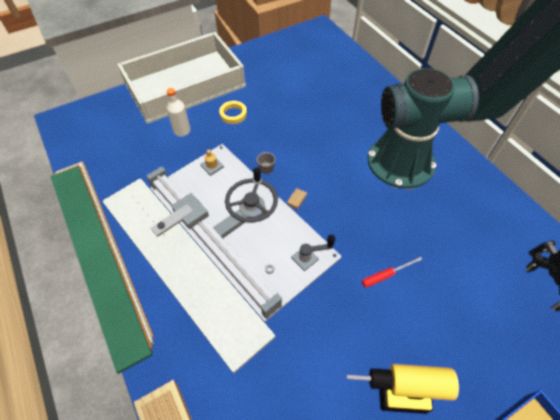

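View pics/side0.png

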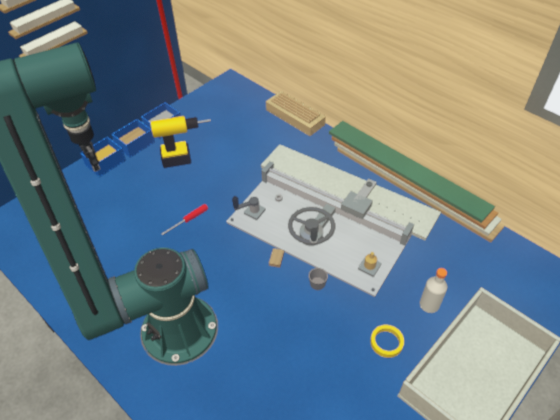

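The scene view shows the wheel hub near (251,200), its handle at (258,178), and the lock post at (306,250) with its knob at (331,240), on the left. The side view agrees: hub (312,228), knob (237,203). I'll zoom in next.

```bash
python3 - <<'E'
import cv2,numpy as np
a=cv2.imread('pics/scene0.png')[145:275,200:350]; b=cv2.imread('pics/side0.png')[170:300,225:415]
a=cv2.resize(a,None,fx=4,fy=4,interpolation=cv2.INTER_CUBIC)
cv2.imwrite('pics/za.png',a); cv2.imwrite('pics/zb.png',cv2.resize(b,None,fx=4,fy=4,interpolation=cv2.INTER_CUBIC))
E
```

```text
(no output)
```

View pics/za.png

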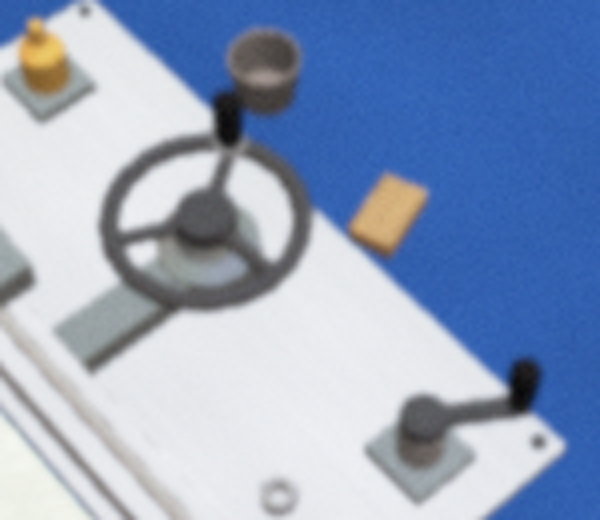

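View pics/zb.png

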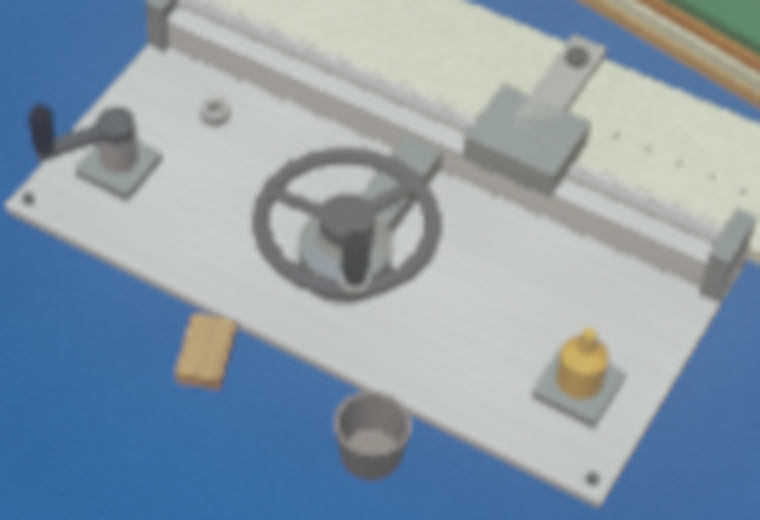

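The crops show these points. Scene crop: hub top (206,213), handle top (228,98), handle foot (228,140), lock hub (424,407), knob top (525,367). Side crop: hub (346,213), handle top (356,238), handle foot (355,284), lock hub (116,120), knob top (40,112).

```bash
cat > geo.py <<'E'
import numpy as np
def ray(n,u,v):
    f=np.load(f'{n}.npz'); d=f['R'].T@np.linalg.inv(f['K'])@[u,v,1]; return -f['R'].T@f['t'],d
def atz(n,u,v,z):
    c,d=ray(n,u,v); return c+d*(z-c[2])/d[2]
def tri(a,b):
    A=[];y=[]
    for (c,d) in (ray('scene',*a),ray('side',*b)):
        d=d/np.linalg.norm(d);P=np.eye(3)-np.outer(d,d);A.append(P);y.append(P@c)
    return np.linalg.lstsq(np.vstack(A),np.hstack(y),rcond=None)[0]
E
python3 - <<'E'
from geo import *
np.set_printoptions(precision=4,suppress=True)
sa=lambda x,y:(200+x/4-.375,145+y/4-.375); sb=lambda x,y:(225+x/4-.375,170+y/4-.375)
for n,a,b,z in [('hub',(206,213),(346,213),.088),('htop',(228,98),(356,238),.141),('hfoot',(228,140),(355,284),.086),('lock',(424,405),(116,118),.08),('ktop',(525,366),(40,112),.128),('kfoot',(520,405),(46,153),.076),('cup',(264,55),(372,422),.05),('offcut',(388,212),(206,348),.019),('ring',(279,496),(215,110),.026),('oil',(40,50),(586,340),.09),('cornerL',(566,445),(6,206),.012)]:
    A,B=sa(*a),sb(*b); print(n,tri(A,B),atz('scene',*A,z)[:2],atz('side',*B,z)[:2])
E
```

```text
hub [ 0.5511 -0.0686  0.0866] [ 0.5521 -0.0682] [ 0.5496 -0.069 ]
htop [ 0.5021 -0.1196  0.1407] [ 0.5024 -0.1197] [ 0.5015 -0.1195]
hfoot [ 0.5014 -0.1238  0.0831] [ 0.5037 -0.1231] [ 0.4979 -0.1241]
lock [0.4947 0.1557 0.0861] [0.4935 0.1524] [0.4974 0.1605]
ktop [0.431  0.1826 0.1263] [0.433  0.1823] [0.4288 0.1826]
kfoot [0.4307 0.183  0.0709] [0.4328 0.185 ] [0.4278 0.1797]
cup [ 0.4223 -0.2116  0.051 ] [ 0.4229 -0.2133] [ 0.4216 -0.2104]
offcut [ 0.4019 -0.0419  0.0145] [ 0.4044 -0.0399] [ 0.3988 -0.0436]
ring [0.6041 0.138  0.0203] [0.6061 0.1397] [0.5996 0.135 ]
oil [ 0.5908 -0.296   0.0719] [ 0.5941 -0.2792] [ 0.5803 -0.303 ]
cornerL [0.3955 0.2046 0.0097] [0.3972 0.2047] [0.3936 0.2038]
```

```bash
python3 -m creep '255 0 0 0.35 0 0 0;255 0 0 0.35 0 0 0;255 0 0 0.35 0 0 0;255 0.5 -0.9 0.35 0 0 0;255 0.5 -0.9 0.35 0 0 0;255 0.5 -0.9 0.35 0 0 0;255 0.5 -0.9 0.35 0 0 0;255 0.5 -0.9 0.35 0 0 0' 20
python3 -m creep '255 0.5 -0.9 0 0 0 0;255 0.5 -0.9 0 0 0 0;255 0.5 -0.9 0 0 0 0;255 0.5 -0.9 0 0 0 0;255 0.5 -0.9 0 0 0 0;255 0.5 -0.9 0 0 0 0'
python3 -m creep '255 0.5 -0.9 0 0 0 0;255 0.5 -0.9 0 0 0 0;255 0.5 -0.9 0 0 0 0;255 0.5 -0.9 0 0 0 0;255 0.5 -0.9 0 0 0 0;255 0.5 -0.9 0 0 0 0'
```

```text
clock: 0.9
ee_pos: [0.2492, 0.3964, 0.2999]
eef_rot: [[-0.968, 0.251, -0.001], [0.251, 0.968, -0.004], [-0.0, -0.005, -1.0]]
wrist_force: [0.4, 1.1, -0.3]
grip_width: -0.001
gripper_force: 0.0
clock: 1.5
ee_pos: [0.3485, 0.2205, 0.3005]
eef_rot: [[-0.968, 0.251, -0.002], [0.251, 0.968, -0.0], [0.001, -0.001, -1.0]]
wrist_force: [-0.6, 0.2, -0.1]
grip_width: -0.0
gripper_force: 0.0
clock: 2.1
ee_pos: [0.4486, 0.0421, 0.3006]
eef_rot: [[-0.969, 0.248, -0.002], [0.248, 0.969, 0.001], [0.002, 0.001, -1.0]]
wrist_force: [-0.5, -0.2, -0.2]
grip_width: -0.002
gripper_force: 0.0
```

```bash
python3 -m creep '255 0.49 -0.9 0 0 0 0;255 0.49 -0.9 0 0 0 0;255 0.49 -0.9 0 0 0 0;255 0.49 -0.9 0 0 0 0;255 0.49 -0.9 -0.6 0 0 0;255 0.49 -0.9 -0.6 0 0 0;255 0.49 -0.9 -0.6 0 0 0;255 0.49 -0.9 -0.6 0 0 0'
python3 - <<'E'
from cell import grab_frame
import cv2,numpy as np
f=grab_frame('wrist'); a=f['img']; np.savez('wrist.npz',**f)
cv2.imwrite('pics/w1.png',a)
E
```

```text
clock: 2.9
ee_pos: [0.5435, -0.1344, 0.1774]
eef_rot: [[-0.97, 0.245, -0.008], [0.245, 0.97, 0.004], [0.009, 0.002, -1.0]]
wrist_force: [-0.9, 0.8, -0.1]
grip_width: -0.001
gripper_force: 0.0
```

View pics/w1.png

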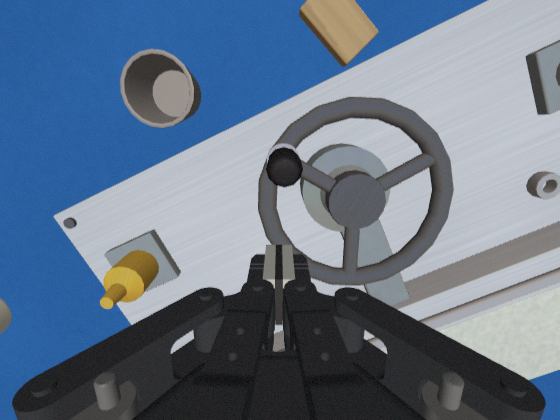

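The wrist view shows the hub top at (357,200), the handle top at (284,166), the rim spanning columns 259–453, and the shut fingertips near (279,262).

```bash
python3 - <<'E'
from geo import *
from cell import sense
h=atz('wrist',357,200,.088);k=atz('wrist',284,166,.141);print(h,k,np.hypot(*(k-h)[:2]),np.degrees(np.arctan2(*(k-h)[[1,0]])))
r=[atz('wrist',u,190,.08) for u in (259,453)];print(np.linalg.norm(r[0]-r[1]))
for z in (.16,.18): print(atz('wrist',265,262,z),atz('wrist',294,262,z))
C=np.array([.5505,-.068]);p0=sense()['ee_pos'];print(p0)
a0=np.radians(-133+40)
E
```

```text
[ 0.55032195 -0.06901847  0.088     ] [ 0.50038046 -0.11920996  0.141     ] 0.07080492546693722 -134.8569520783585
0.16246907604123137
[ 0.55075898 -0.1438292   0.16      ] [ 0.55505162 -0.12695066  0.16      ]
[ 0.54100549 -0.14036407  0.18      ] [ 0.54476292 -0.12558999  0.18      ]
[ 0.54525348 -0.13532548  0.17984743]
```

```bash
python3 -m creep '255 0 0 -0.15 0 0 0;255 0 0 -0.3 0 0 0;255 0 0 -0.4 0 0 0;255 0 0 -0.4 0 0 0;255 0 0 -0.4 0 0 0'
cat > path.py <<'E'
import numpy as np,sys
C=np.array([.5505,-.0688])
P=lambda f,r=.071:C+r*np.array([np.cos(np.radians(f)),np.sin(np.radians(f))])
def rows(p0,fs):
    print(fs[0],fs[-1],';'.join('255 %.3f %.3f 0 0 0 0'%tuple((P(f)-p0)/.2) for f in fs))
E
python3 - <<'E'
from path import *
from cell import sense
s=sense();print(s['ee_pos'],s['wrist_force'])
p=np.array([.5461,-.1393])
rows(p,[262,258,255,252,249,246,243,240]);f=240
for i in range(7):
    fs=[f-6*(j+1) for j in range(8)]; rows(P(f),fs); f=fs[-1]
E
```

```text
clock: 3.45
ee_pos: [0.5477, -0.1379, 0.103]
eef_rot: [[-0.969, 0.246, 0.002], [0.246, 0.969, -0.001], [-0.002, -0.0, -1.0]]
wrist_force: [0.5, 0.5, 0.0]
grip_width: -0.002
gripper_force: 0.0
[ 0.5477225  -0.13790034  0.10303847] [0.50672499 0.50016149 0.01489739]
262 240 255 -0.027 0.001 0 0 0 0;255 -0.052 0.005 0 0 0 0;255 -0.070 0.010 0 0 0 0;255 -0.088 0.015 0 0 0 0;255 -0.105 0.021 0 0 0 0;255 -0.122 0.028 0 0 0 0;255 -0.139 0.036 0 0 0 0;255 -0.156 0.045 0 0 0 0
234 192 255 -0.031 0.020 0 0 0 0;255 -0.060 0.044 0 0 0 0;255 -0.086 0.070 0 0 0 0;255 -0.110 0.099 0 0 0 0;255 -0.130 0.130 0 0 0 0;255 -0.147 0.163 0 0 0 0;255 -0.160 0.198 0 0 0 0;255 -0.170 0.234 0 0 0 0
186 144 255 -0.006 0.037 0 0 0 0;255 -0.008 0.074 0 0 0 0;255 -0.006 0.111 0 0 0 0;255 0.000 0.148 0 0 0 0;255 0.010 0.184 0 0 0 0;255 0.023 0.218 0 0 0 0;255 0.040 0.251 0 0 0 0;255 0.060 0.282 0 0 0 0
138 96 255 0.023 0.029 0 0 0 0;255 0.050 0.055 0 0 0 0;255 0.079 0.079 0 0 0 0;255 0.110 0.099 0 0 0 0;255 0.143 0.116 0 0 0 0;255 0.178 0.129 0 0 0 0;255 0.213 0.139 0 0 0 0;255 0.250 0.144 0 0 0 0
90 48 255 0.037 0.002 0 0 0 0;255 0.074 0.000 0 0 0 0;255 0.111 -0.006 0 0 0 0;255 0.147 -0.015 0 0 0 0;255 0.181 -0.029 0 0 0 0;255 0.215 -0.046 0 0 0 0;255 0.246 -0.066 0 0 0 0;255 0.275 -0.089 0 0 0 0
42 0 255 0.026 -0.026 0 0 0 0;255 0.050 -0.055 0 0 0 0;255 0.070 -0.086 0 0 0 0;255 0.087 -0.119 0 0 0 0;255 0.100 -0.154 0 0 0 0;255 0.110 -0.190 0 0 0 0;255 0.116 -0.227 0 0 0 0;255 0.117 -0.264 0 0 0 0
-6 -48 255 -0.002 -0.037 0 0 0 0;255 -0.008 -0.074 0 0 0 0;255 -0.017 -0.110 0 0 0 0;255 -0.031 -0.144 0 0 0 0;255 -0.048 -0.177 0 0 0 0;255 -0.068 -0.209 0 0 0 0;255 -0.091 -0.238 0 0 0 0;255 -0.117 -0.264 0 0 0 0
-54 -96 255 -0.029 -0.023 0 0 0 0;255 -0.060 -0.044 0 0 0 0;255 -0.093 -0.060 0 0 0 0;255 -0.128 -0.074 0 0 0 0;255 -0.164 -0.083 0 0 0 0;255 -0.200 -0.089 0 0 0 0;255 -0.238 -0.091 0 0 0 0;255 -0.275 -0.089 0 0 0 0
```

```bash
python3 -m creep '255 -0.027 0.001 0 0 0 0;255 -0.052 0.005 0 0 0 0;255 -0.070 0.010 0 0 0 0;255 -0.088 0.015 0 0 0 0;255 -0.105 0.021 0 0 0 0;255 -0.122 0.028 0 0 0 0;255 -0.139 0.036 0 0 0 0;255 -0.156 0.045 0 0 0 0'
python3 -m creep '255 -0.031 0.020 0 0 0 0;255 -0.060 0.044 0 0 0 0;255 -0.086 0.070 0 0 0 0;255 -0.110 0.099 0 0 0 0;255 -0.130 0.130 0 0 0 0;255 -0.147 0.163 0 0 0 0;255 -0.160 0.198 0 0 0 0;255 -0.170 0.234 0 0 0 0'
python3 - <<'E'
from cell import grab_frame
import cv2,numpy as np
f=grab_frame('wrist'); a=f['img']; np.savez('wrist.npz',**f)
cv2.imwrite('pics/w2.png',a)
E
```

```text
clock: 4.25
ee_pos: [0.5159, -0.13, 0.1015]
eef_rot: [[-0.969, 0.247, 0.002], [0.247, 0.969, -0.001], [-0.002, -0.0, -1.0]]
wrist_force: [3.9, -1.8, 0.0]
grip_width: 0.0
gripper_force: 1.5
clock: 5.05
ee_pos: [0.4802, -0.0821, 0.1011]
eef_rot: [[-0.969, 0.247, -0.001], [0.247, 0.969, 0.0], [0.001, -0.0, -1.0]]
wrist_force: [0.4, -2.4, 0.9]
grip_width: 0.002
gripper_force: 1.6
```

View pics/w2.png

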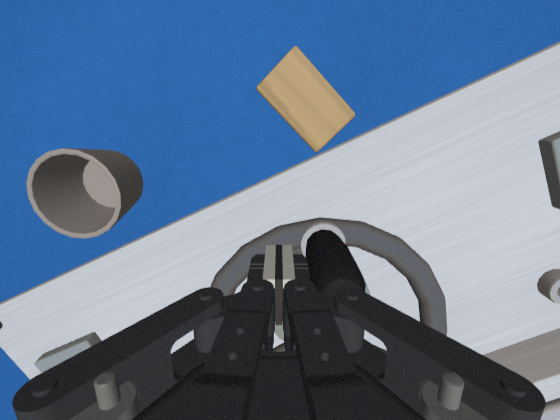

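The handle, with its foot ring near (323,240), rests against the right side of the shut fingers. Forces are about 3 N, so the push works and I'll continue round.

```bash
python3 -m creep '255 -0.006 0.037 0 0 0 0;255 -0.008 0.074 0 0 0 0;255 -0.006 0.111 0 0 0 0;255 0.000 0.148 0 0 0 0;255 0.010 0.184 0 0 0 0;255 0.023 0.218 0 0 0 0;255 0.040 0.251 0 0 0 0;255 0.060 0.282 0 0 0 0' | grep -E 'ee_pos|force'
python3 -m creep '255 0.023 0.029 0 0 0 0;255 0.050 0.055 0 0 0 0;255 0.079 0.079 0 0 0 0;255 0.110 0.099 0 0 0 0;255 0.143 0.116 0 0 0 0;255 0.178 0.129 0 0 0 0;255 0.213 0.139 0 0 0 0;255 0.250 0.144 0 0 0 0' | grep -E 'ee_pos|force'
```

```text
ee_pos: [0.4926, -0.0255, 0.101]
wrist_force: [-2.9, -1.9, -0.4]
gripper_force: 1.4
ee_pos: [0.5435, 0.0027, 0.1011]
wrist_force: [-2.9, 0.5, -2.4]
gripper_force: 1.6
```

```bash
python3 -m creep '255 0.037 0.002 0 0 0 0;255 0.074 0.000 0 0 0 0;255 0.111 -0.006 0 0 0 0;255 0.147 -0.015 0 0 0 0;255 0.181 -0.029 0 0 0 0;255 0.215 -0.046 0 0 0 0;255 0.246 -0.066 0 0 0 0;255 0.275 -0.089 0 0 0 0' | grep -E 'ee_pos|force'
python3 -m creep '255 0.026 -0.026 0 0 0 0;255 0.050 -0.055 0 0 0 0;255 0.070 -0.086 0 0 0 0;255 0.087 -0.119 0 0 0 0;255 0.100 -0.154 0 0 0 0;255 0.110 -0.190 0 0 0 0;255 0.116 -0.227 0 0 0 0;255 0.117 -0.264 0 0 0 0' | grep -E 'ee_pos|force'
python3 -m creep '255 -0.002 -0.037 0 0 0 0;255 -0.008 -0.074 0 0 0 0;255 -0.017 -0.110 0 0 0 0;255 -0.031 -0.144 0 0 0 0;255 -0.048 -0.177 0 0 0 0;255 -0.068 -0.209 0 0 0 0;255 -0.091 -0.238 0 0 0 0;255 -0.117 -0.264 0 0 0 0'  | grep -E 'ee_pos|force'
```

```text
ee_pos: [0.599, -0.0156, 0.1013]
wrist_force: [-2.4, 2.0, -2.2]
gripper_force: 1.9
ee_pos: [0.6221, -0.0689, 0.1014]
wrist_force: [-0.6, 2.6, -0.4]
gripper_force: 1.6
ee_pos: [0.5984, -0.1221, 0.1015]
wrist_force: [2.2, 2.2, -1.4]
gripper_force: 1.4
```

```bash
python3 -m creep '255 -0.029 -0.023 0 0 0 0;255 -0.060 -0.044 0 0 0 0;255 -0.093 -0.060 0 0 0 0;255 -0.128 -0.074 0 0 0 0;255 -0.164 -0.083 0 0 0 0;255 -0.200 -0.089 0 0 0 0;255 -0.238 -0.091 0 0 0 0;255 -0.275 -0.089 0 0 0 0' | grep -E 'ee_pos|force'
python3 - <<'E'
from cell import grab_frame
import cv2,numpy as np
f=grab_frame('wrist'); a=f['img']; np.savez('wrist.npz',**f)
cv2.imwrite('pics/w3.png',a)
E
```

```text
ee_pos: [0.5427, -0.1391, 0.1014]
wrist_force: [4.1, -0.7, 0.5]
gripper_force: 1.7
```

View pics/w3.png

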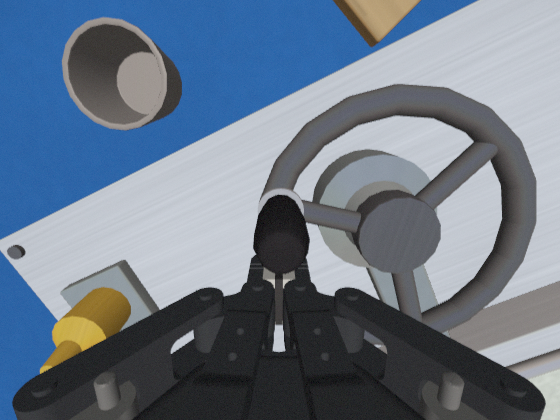

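The handle's foot is at (281,208) and its top near (281,245), just ahead of the fingertips. The hub top is at (399,231).

```bash
python3 - <<'E'
from geo import *
from path import *
h=atz('wrist',399,231,.088);print(h)
for p in ((281,208,.088),(281,245,.141)):
    k=atz('wrist',*p);print(k,np.hypot(*(k[:2]-C)),np.degrees(np.arctan2(*(k[:2]-C)[::-1])))
rows(P(-96),[-99,-102,-105,-108,-110,-112,-114,-116])
E
```

```text
[ 0.54819702 -0.06927032  0.088     ]
[ 0.51837068 -0.13069816  0.088     ] 0.06974005750145504 -117.4323582569857
[ 0.51638186 -0.13063867  0.141     ] 0.07062626201976453 -118.88676489221591
-99 -116 255 -0.018 0.002 0 0 0 0;255 -0.037 0.006 0 0 0 0;255 -0.055 0.010 0 0 0 0;255 -0.073 0.015 0 0 0 0;255 -0.084 0.019 0 0 0 0;255 -0.096 0.024 0 0 0 0;255 -0.107 0.029 0 0 0 0;255 -0.119 0.034 0 0 0 0
```

```bash
python3 -m creep '255 -0.018 0.002 0 0 0 0;255 -0.037 0.006 0 0 0 0;255 -0.055 0.010 0 0 0 0;255 -0.073 0.015 0 0 0 0;255 -0.084 0.019 0 0 0 0;255 -0.096 0.024 0 0 0 0;255 -0.096 0.024 0 0 0 0;255 -0.096 0.024 0 0 0 0' | grep -E 'ee_pos|force'
python3 -m creep '255 0.1 -0.02 0 0 0 0;255 0.1 -0.02 0 0 0 0;255 0.1 -0.02 0.2 0 0 0;255 0.1 -0.02 0.4 0 0 0;255 0.1 -0.02 0.4 0 0 0;255 0.1 -0.02 0.4 0 0 0' | grep -E 'ee_pos|force|clock'
python3 - <<'E'
from cell import grab_frame
import cv2,numpy as np
f=grab_frame('wrist'); a=f['img']; np.savez('wrist.npz',**f)
cv2.imwrite('pics/w4.png',a)
E
```

```text
ee_pos: [0.5232, -0.1338, 0.1012]
wrist_force: [0.9, 0.9, 0.2]
gripper_force: 0.5
clock: 11.35
ee_pos: [0.5434, -0.138, 0.1818]
wrist_force: [-0.7, -0.1, -0.9]
gripper_force: 0.0
```

View pics/w4.png

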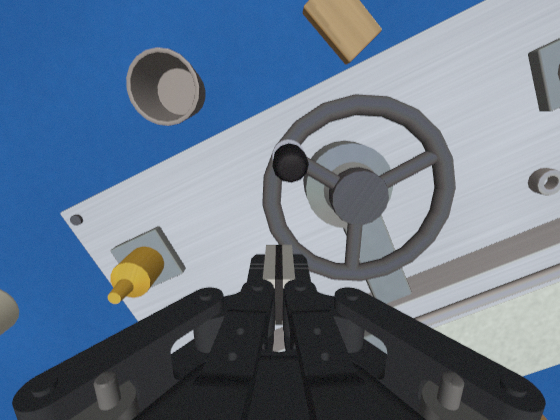

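In the wrist view the handle top is at (290,162) and the hub top at (360,196), nearly the same as at the start. I'll check the angle and work out the lever path.

```bash
python3 - <<'E'
from geo import *
import path
from path import *
h=atz('wrist',360,196,.088)[:2];k=atz('wrist',290,162,.141)[:2]
for c in (h,C): print(c,k,np.degrees(np.arctan2(*(k-c)[::-1])))
L=np.array([.495,.1555]); path.C=L
print(path.P(117,.07)); path.P.__defaults__=(.07,)
p0=P(117);rows(p0,[121,125,129,132,135,138,141,144]);rows(P(144),[149,154,159,164,169,174,179,184]);rows(P(184),[187,190,193,196,198,200,202,204]);rows(P(204),[206,208,210,212,214])
E
```

```text
[ 0.54980899 -0.06922404] [ 0.49978843 -0.1187627 ] -135.27733537245228
[ 0.5505 -0.0688] [ 0.49978843 -0.1187627 ] -135.42619093196893
[0.46322067 0.21787046]
121 144 255 -0.021 -0.012 0 0 0 0;255 -0.042 -0.025 0 0 0 0;255 -0.061 -0.040 0 0 0 0;255 -0.075 -0.052 0 0 0 0;255 -0.089 -0.064 0 0 0 0;255 -0.101 -0.078 0 0 0 0;255 -0.113 -0.092 0 0 0 0;255 -0.124 -0.106 0 0 0 0
149 184 255 -0.017 -0.025 0 0 0 0;255 -0.031 -0.052 0 0 0 0;255 -0.044 -0.080 0 0 0 0;255 -0.053 -0.109 0 0 0 0;255 -0.060 -0.139 0 0 0 0;255 -0.065 -0.169 0 0 0 0;255 -0.067 -0.200 0 0 0 0;255 -0.066 -0.230 0 0 0 0
187 204 255 0.002 -0.018 0 0 0 0;255 0.004 -0.036 0 0 0 0;255 0.008 -0.054 0 0 0 0;255 0.013 -0.072 0 0 0 0;255 0.016 -0.084 0 0 0 0;255 0.020 -0.095 0 0 0 0;255 0.025 -0.107 0 0 0 0;255 0.029 -0.118 0 0 0 0
206 214 255 0.005 -0.011 0 0 0 0;255 0.011 -0.022 0 0 0 0;255 0.017 -0.033 0 0 0 0;255 0.023 -0.043 0 0 0 0;255 0.030 -0.053 0 0 0 0
```

The wheel is within about 1° of its starting angle. Next I move to the left of the lever knob.

```bash
python3 -m creep '255 0 0 0.1 0 0 0;255 -0.2 0.9 0.1 0 0 0;255 -0.2 0.9 0.1 0 0 0;255 -0.2 0.9 0.1 0 0 0;255 -0.2 0.9 0.1 0 0 0;255 -0.2 0.9 0.1 0 0 0' | grep -E 'ee_pos|force'
python3 -m creep '255 -0.2 0.88 0 0 0 0;255 -0.2 0.88 0 0 0 0;255 -0.2 0.88 0 0 0 0;255 -0.2 0.88 0 0 0 0;255 -0.2 0.88 0 0 0 0;255 -0.2 0.88 0 0 0 0;255 -0.2 0.88 0 0 0 0' | grep -E 'ee_pos|force'
python3 - <<'E'
from cell import grab_frame
import cv2,numpy as np
f=grab_frame('wrist'); a=f['img']; np.savez('wrist.npz',**f)
cv2.imwrite('pics/w5.png',a)
E
```

```text
ee_pos: [0.5002, 0.0456, 0.1993]
wrist_force: [0.7, 0.2, -0.6]
gripper_force: 0.0
ee_pos: [0.4638, 0.2165, 0.2004]
wrist_force: [-0.4, -0.4, 0.6]
gripper_force: 0.0
```

View pics/w5.png

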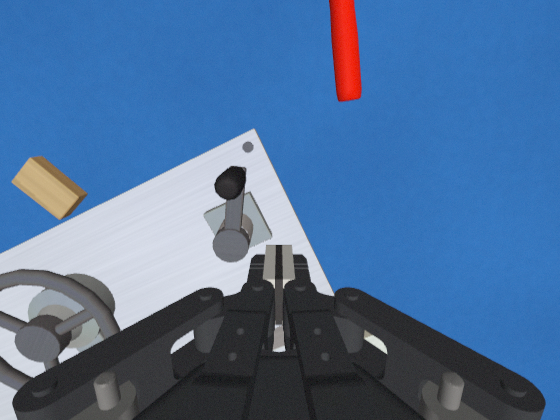

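The knob top is at (229,185) and the lock hub at (231,245), both to the right (world −y) of the fingertips. I've viewed nine pictures.

```bash
python3 - <<'E'
from geo import *
k=atz('wrist',229,185,.128)[:2]
for z in (.08,.09): l=atz('wrist',231,245,z)[:2];print(l,k,np.linalg.norm(k-l),np.degrees(np.arctan2(*(k-l)[::-1])))
E
python3 -m creep '255 0 0 -0.25 0 0 0;255 0 0 -0.4 0 0 0;255 0 0 -0.52 0 0 0;255 0 0 -0.52 0 0 0;255 0 0 -0.52 0 0 0' | grep -E 'ee_pos|force'
```

```text
[0.4963884  0.16107345] [0.43033083 0.18758983] 0.07118090469442097 158.12882370328612
[0.49241544 0.16391766] [0.43033083 0.18758983] 0.06644449405094868 159.12871218284343
ee_pos: [0.4642, 0.217, 0.0974]
wrist_force: [0.7, -0.1, 0.1]
gripper_force: 0.0
```

```bash
python3 -m creep '255 -0.021 -0.012 0 0 0 0;255 -0.042 -0.025 0 0 0 0;255 -0.061 -0.040 0 0 0 0;255 -0.075 -0.052 0 0 0 0;255 -0.089 -0.064 0 0 0 0;255 -0.101 -0.078 0 0 0 0;255 -0.113 -0.092 0 0 0 0;255 -0.124 -0.106 0 0 0 0' | grep -E 'ee_pos|force'
python3 -m creep '255 -0.017 -0.025 0 0 0 0;255 -0.031 -0.052 0 0 0 0;255 -0.044 -0.080 0 0 0 0;255 -0.053 -0.109 0 0 0 0;255 -0.060 -0.139 0 0 0 0;255 -0.065 -0.169 0 0 0 0;255 -0.067 -0.200 0 0 0 0;255 -0.066 -0.230 0 0 0 0' | grep -E 'ee_pos|force'
python3 -m creep '255 0.002 -0.018 0 0 0 0;255 0.004 -0.036 0 0 0 0;255 0.008 -0.054 0 0 0 0;255 0.013 -0.072 0 0 0 0;255 0.016 -0.084 0 0 0 0;255 0.020 -0.095 0 0 0 0' | grep -E 'ee_pos|force'
```

```text
ee_pos: [0.4396, 0.1968, 0.0975]
wrist_force: [1.5, 1.6, 1.6]
gripper_force: 1.1
ee_pos: [0.4251, 0.1501, 0.0971]
wrist_force: [-1.2, 2.0, 2.1]
gripper_force: 1.1
ee_pos: [0.4301, 0.1316, 0.0972]
wrist_force: [-0.6, 1.8, -1.1]
gripper_force: 1.2
```

```bash
for i in 1; do :; done; python3 -m creep '255 0.004 -0.010 0 0 0 0;255 0.009 -0.02 0 0 0 0;255 0.009 -0.02 0 0 0 0' | grep -E 'ee_pos|wrist_f'
python3 -m creep '255 0.003 -0.005 0 0 0 0;255 0.005 -0.01 0 0 0 0;255 0.005 -0.01 0 0 0 0' | grep -E 'ee_pos|wrist_f'
```

```text
ee_pos: [0.4318, 0.1275, 0.0972]
wrist_force: [-0.7, 1.2, -0.8]
ee_pos: [0.4325, 0.1257, 0.0972]
wrist_force: [-0.7, 2.3, -1.6]
```

```bash
python3 -m creep '255 0.003 -0.005 0 0 0 0;255 0.005 -0.01 0 0 0 0;255 0.005 -0.01 0 0 0 0' | grep -E 'ee_pos|wrist_f'
```

```text
ee_pos: [0.4316, 0.1241, 0.097]
wrist_force: [-5.7, 5.0, 3.3]
```

The force has jumped to about 8 N, so the lever is at its stop. I'll back off, rise, and check with the last picture.

```bash
python3 -m creep '255 -0.05 0.1 0 0 0 0;255 -0.1 0.2 0 0 0 0;255 -0.1 0.2 0 0 0 0;255 -0.1 0.2 0.25 0 0 0;255 -0.1 0.2 0.5 0 0 0;255 -0.1 0.4 0.6 0 0 0;255 -0.1 0.4 0.6 0 0 0;255 -0.1 0.4 0.6 0 0 0'
python3 - <<'E'
from cell import grab_frame
import cv2,numpy as np
f=grab_frame('wrist'); a=f['img']; np.savez('wrist.npz',**f)
g=grab_frame('scene')['img'][135:285,190:360]; h=np.zeros((600,800,3),np.uint8)
h[:294,:392]=cv2.resize(a,(392,294)); h[300:,:340]=cv2.resize(g,(340,300)); h[:600,400:]=0
h[:420,240+160:]=a[:,:400]
cv2.imwrite('pics/end.png',h)
E
```

```text
clock: 17.15
ee_pos: [0.4145, 0.2037, 0.2178]
eef_rot: [[-0.969, 0.245, 0.002], [0.245, 0.969, -0.0], [-0.002, 0.0, -1.0]]
wrist_force: [-1.7, -0.3, -0.3]
grip_width: -0.002
gripper_force: 0.0
```

View pics/end.png

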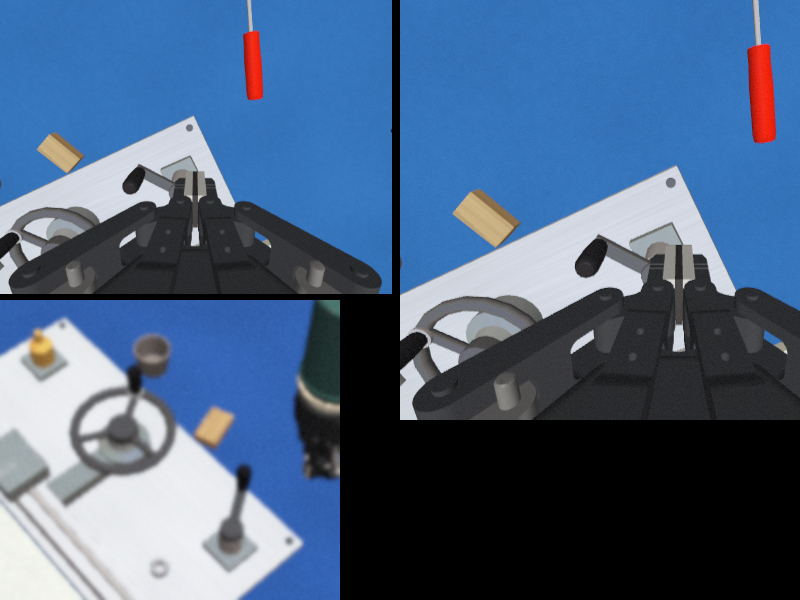

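The end picture shows the lever swung across. The scene knob top is at about (312,220), the wrist knob top at (188,262), the handle is back where it started, and the loose things look undisturbed.

```bash
python3 - <<'E'
from geo import *
L=np.array([.495,.159])
for p in (('scene',312.,219.5,.128),('scene',310,231,.085),('wrist',189,261,.128)):
    k=atz(*p)[:2];print(k,np.linalg.norm(k-L),np.degrees(np.arctan2(*(k-L)[::-1]))%360)
E
```

```text
[0.44894242 0.11060946] 0.06680527887892677 226.41497417762767
[0.45827499 0.11948381] 0.053946780337082945 227.09665601050023
[0.44100197 0.117126  ] 0.06833167980876052 217.7926025797446
```

The last fingertip position only fits a knob at about 226°, the locked stop. A knob at 218° would overlap the fingers. I'm handing in.

```bash
python3 -c "
from cell import arm; print(arm.job_done())"
```

```text
the job is handed in; nothing more can be done
None
```

The job is handed in: the wheel was pushed one full clockwise turn and its handle stopped within about 1° of where it began, then the lock lever was pushed over to what I measured as its locked stop; no verdict came back.

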